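# Shut and latch the split casting mould

## Task

Close the blue split casting mould ready for use: gently push the sliding half fully shut against the fixed half, hook the latch's steel loop on the keeper, drawn back snug under its lip, and then snap the red lever down over centre until it lies flat and stays there by itself. Do not force anything (push the sliding half and the red lever with less than 25 N, and do not jam the loop against the keeper), and leave the specimens and everything else on the bench where they are.

Things in the scene. Friction and masses are not known exactly. Their poses are not given: they have to be found in the camera images.
- mould: Fixed part of the split mould: dark steel base plate 260 x 150 x 10 mm with the fixed half on it, a blue block (108 mm along x, top 65 mm above the bench). Origin: centre of the plate's underside. Level x points from the fixed half to the sliding half, the way the latch faces; z up. The latch lies on the middle line (y = 0) on top and moves in the x-z plane only. The mould itself is fixed.
- slider: The blue sliding half (95 mm along x, 150 mm wide, about 0.8 kg, top 65 mm above the bench) with the steel keeper on top. Its frame has the mould's axes and coincides with the mould's frame when fully shut (rigid stop); it starts 15 to 30 mm open, shifted along the mould's +x. It slides on guide pins along x only, with about 3 N of friction, and stays where it is left.
- push_face (a point): Point on the flat outer end face of the sliding half (the face looks along the mould's +x), on the middle line, 20 mm below its top, 45 mm above the bench, 125 mm from the lever's axis along x when shut. Push here towards the mould's -x to shut it.
- keeper (a point): Where the bar's centre lies when hooked, 6 mm above the sliding half's top. The keeper is a steel hook 26 mm wide (y), mouth open to the mould's +x: its post's inner face lies 4 mm from this point towards -x; its lip covers this point and ends 7 mm beyond it towards +x; lip underside 7.5 mm, lip top 11.5 mm above this point; throat floor 4 mm below it. Axes as the mould's.
- pivot (a point): Axis of the red lever (along the mould's y), on top of the fixed half, 14 mm above its top face, 60 mm from the keeper point along -x when the mould is shut, and 8 mm higher than it.
- lever (a joint): Angle of the red lever, rad: 0 = closed, level, pointing to the mould's -x (rigid stop); grows as it rises; 1.57 upright; 2.4 = leaning far towards the keeper; starts 1.1 to 1.5. Slight friction holds it where left. With the loop hooked it goes tight near 1.1, resists with up to about 7 N at the handle, passes centre near 0.2 and then snaps to 0 by itself.
- handle: Red handle plate of the lever, 6 to 65 mm from the lever's axis, 22 to 26 mm wide (y), 6 to 7 mm thick, its middle plane through the axis. Origin on the axis; at lever 0 its axes are the mould's. In this frame the loop's hinge lies at x -14.9, z -1.6 mm (15 mm from the axis), so leaning the lever to the keeper lets the loop out, laying it down draws it in.
- handle_tip (a point): Free end of the red handle, in the middle of its thickness, 65 mm from the lever's axis.
- loop: Steel loop with brass spring sleeves: two legs 45 mm apart (y) from its hinge on the lever to a round cross-bar, and a yellow pull knob beyond the bar. Swings on its hinge and stays where left (slight friction); gives 1 mm per 12 N lengthwise. Starts raised 40 to 80 degrees, clear of the keeper. Origin on its hinge; its x points to the bar, its z is up when it lies level.
- bar (a point): Centre of the loop's cross-bar, 8 mm in diameter, 53 mm long along the mould's y, 70 mm from the loop's hinge on the lever.
- tab (a point): Centre of the yellow pull knob, a roller 14 mm in diameter and 14 mm long (its axis along the mould's y), on a stem beyond the bar, 24 mm from the bar's centre and raised 0.60 rad from the loop's plane. Grip it on its two end faces (14 mm, along y); it turns between the pads as the loop swings.
- specimen_a: Steel specimen disc 18 mm in diameter, 16 mm high, standing in the fixed half's cavity on the +y side; origin under its centre. Leave alone.
- specimen_b: Brass specimen disc 18 mm in diameter, 16 mm high, in the cavity on the -y side; origin under its centre. Leave alone.
- resin_bottle: White bottle with blue cap, 76 mm in diameter, 170 mm high; origin under its centre. Leave alone.
- dropper: Small amber bottle with orange cap, 32 mm in diameter, 75 mm high; origin under its centre. Leave alone.
- flask: Conical glass flask, 80 mm wide at the foot, 118 mm high; origin under its centre. Leave alone.
- cup: Clear mixing cup, 64 mm in diameter, 60 mm high; origin under its centre. Leave alone.
- pen: Green and white marker pen, 135 mm long along its x, 18 mm thick, lying on the bench; origin under its middle. Leave alone.

How it is judged:
On the way, in this order (a step that is already met when the one before it is completed fails the run):
1. the sliding half is pushed fully shut (x of slider in the frame of mould below 0.0015 m), for 0.2 s.
2. the loop's bar is hooked in the keeper, under its lip and against its post, with the lever still up (x of slider in the frame of mould below 0.0015 m and value of joint lever above 0.5 rad and x of bar in the frame of keeper between -0.005 and 0.005 m and z of bar in the frame of keeper between -0.003 and 0.006 m), for 0.2 s.
3. the red lever is snapped down flat (value of joint lever below 0.06 rad), for 0.2 s.
At the end, for the whole second after the job is handed in: The sliding half is shut to within 1.5 mm, the loop's bar lies hooked under the keeper's lip (within 5 mm of the seated point along the draw direction and under the lip), the red lever lies flat (within 0.06 rad of closed) and still, and nothing touches it (x of slider in the frame of mould below 0.0015 m and value of joint lever below 0.06 rad and velocity of joint lever between -0.05 and 0.05 rad/s and x of bar in the frame of keeper between -0.005 and 0.005 m and z of bar in the frame of keeper between -0.003 and 0.006 m).
It fails at once if the sliding half or the red handle is pushed with more than 25 N (contact force between any of the arm, the fingers and slider above 25 N or contact force between any of the arm, the fingers and handle above 25 N).
It fails at once if the loop is forced against the keeper or the sliding half with more than 90 N (the snapped latch itself pulls about 60 N) (contact force between loop and slider above 90 N).
It fails at once if a bystander is shifted by more than 20 mm (distance of any of specimen_a, specimen_b, resin_bottle, dropper, flask, cup, pen from where it was at the start of the episode above 0.02 m).
It fails at once if a standing thing is tipped by more than 0.3 rad (angle between any of resin_bottle, dropper, flask, cup's own z axis and vertical above 0.3 rad).
It also fails if it takes over 72 s, if anything falls off the work surface, if the arm or the gripper's body presses on something with over 40 N, if the wrist force passes 120 N, or if a joint passes its speed limit or range.

## Robot

A 6-joint arm with a two-finger parallel gripper is mounted at the origin on the work surface. World frame = base frame: x ahead of the robot, y to its left, z up, the work surface at z = 0. Lengths are in m, angles in rad, forces in N, time in s.
With the tool pointing down it reaches from about 0.3 to 0.875 m from the base axis. Payload 6.4 kg.
Tool frame: the origin (TCP) lies at the very end of the fingers, on their centre line; the grasp point (between the pads) lies 19 mm behind it; z points along the fingers, y is the line along which they close (so a half turn about z gives the same grasp; the last joint's range is limited). The gripper opens to 85 mm and grips with 20 to 120 N. Pads are 22 mm wide; open, the fingers measure 114 mm over their backs; the gripper's body (76 mm by 85 mm) begins 54 mm behind the grasp point. The pads swing forward as they close: fully open they stand 13 mm farther back than shut.
Start: joints at [-1.509, 0.181, 1.607, -0, 1.354, -0.206], TCP at [0.152, -0.555, 0.231] pointing down, gripper open.
Joint ranges: [-2.99, 2.99], [-0.89, 2.07], [0.3, 2.58], [-1.14, 4.28], [0, 2.63], [-3.12, 3.12]. Speed limits (rad/s): [2.57, 2.57, 3.01, 3.14, 3.14, 3.14].

## Interface

Orientations are given as a unit quaternion [w, x, y, z].
In Python, from bench import ctrl gives the robot as it stands.
- The arm moves only by the tool jog_arm, never from a script. Its argument "series" is a list that holds one entry, the list of rows, each a list of 7 numbers: the shift along the tool's x, y, z in mm, then the turn, a rotation vector about the tool's x, y, z in rad, then the finger opening in mm, from 0 to 85.4. In form: [[[tx, ty, tz, rx, ry, rz, gripper], ...]]. A call has exactly 10 rows; each row shifts and turns the commanded pose from where the row before left it, along the tool's axes as they then stand; what a row does not reach is not made up. A row lasts 1/10 s, in which the tool goes at most 50 mm and 8.59 degrees, less where a joint would pass 70% of its speed; a pose out of reach is approached as far as the arm can. A call with a gripper value outside its range is refused whole. The fingers move at their own pace and stop on an object; the grip force is fixed at half the most. Time passes only in rows, so rows that do not move let the fingers close, or fill a call up. It gives the time, the measured TCP pose, the force, the opening and the grip force at its end, in the units of the state.
- ctrl.get_obs(): the state, without advancing time (a new reading comes with each control period).
- ctrl.camera(name): name is "side" or "top"; returns a dict with "frame" (384x512x3 uint8, blue, green, red), "z_map" (384x512 float32, m along the optical axis (not along the pixel's ray), 0 where there is no reading), "fx", "fy", "cx", "cy" (pixels), "xyz" and "rotation" of the camera in the world. Camera axes: x right, y down, z forward; pixel columns grow to the right and rows downward; lengths in m; the calibration is good to about 2 mm. A picture is of the moment at which its call begins.
- ctrl.hand_in(): hands the job in; it is judged then, once.
The state is a dict: "time_s": time; "q": joint angles; "dq": joint speeds; "joint_efforts": joint torques, N m; "eef_pos": TCP position; "eef_rot": TCP orientation; "wrist_force": force on the tool from outside, world axes, zero at the start; "torque": the same for the moment, N m; "opening": opening from 0.0 (shut) to 1.0 (fully open); "grasp_force": force on a finger pad.
Only numpy, scipy, OpenCV 4.12 (cv2) and the standard library are available. Lean on these libraries where they do the work, as an engineer would, in place of code of your own. Each camera call takes 0.05 s, during which the arm holds its last target. There are 200 camera calls.

## Working session

There is one attempt and no reset: what is moved stays moved. The work goes in short steps, Python scripts to look and compute and a tool call to move; the robot and the scene stay as the last step left them, time stands still between calls to the robot, and variables do not carry over. Pictures are saved under pics/ and viewed, at most 10 in all, crops included, and the job is handed in when it is done.

Besides the shell and the picture viewer there is one more tool, called as a command line: name --argument value ..., lists and objects as JSON in quotes. jog_arm: Moves the arm, as the interface text tells. Its arguments: {"type":"object","properties":{"series":{"type":"array"}},"required":["series"]}

```bash
mkdir -p pics && ls && cat > h.py <<'E'
import numpy as np, cv2
from bench import ctrl
from scipy.spatial.transform import Rotation as R
def cam(n):
    c=ctrl.camera(n); r=np.array(c["rotation"],float)
    c["R"]=r if r.shape==(3,3) else R.from_quat(r[[1,2,3,0]]).as_matrix()
    c["hsv"]=cv2.cvtColor(c["frame"],cv2.COLOR_BGR2HSV); return c
def cloud(c):
    v,u=np.mgrid[:384,:512]; z=c["z_map"]
    p=np.stack([(u-c["cx"])/c["fx"]*z,(v-c["cy"])/c["fy"]*z,z],-1)
    return p@c["R"].T+np.array(c["xyz"])
E
python3 - <<'E'
from h import *
for n in("side","top"):
    c=cam(n); cv2.imwrite(f"pics/{n}0.png",c["frame"]); print(n,c["xyz"],c["R"].round(3).tolist(),c["fx"],c["cx"],c["cy"])
print(ctrl.get_obs())
E
```

```text
pics
side [0.18181502 0.80161199 0.62219047] [[-0.881, -0.247, 0.404], [-0.473, 0.43, -0.769], [0.016, -0.868, -0.496]] 380.61963574863654 247.17161360596197 187.97367574564032
top [4.21579147e-01 4.33719485e-04 1.09636215e+00] [[-0.021, -0.981, 0.192], [-1.0, 0.021, -0.005], [0.001, -0.192, -0.981]] 396.8289028798391 248.72414684003942 188.4079988076076
{'time_s': 0.1, 'q': array([-1.50928832e+00,  1.81427809e-01,  1.60789314e+00,  2.36227660e-05,
        1.35385320e+00, -2.06307088e-01]), 'dq': array([ 0.00103378, -0.00120972, -0.00158018,  0.0018398 ,  0.00059993,
        0.0002225 ]), 'joint_efforts': array([-2.51761918e-05, -4.45880270e+01, -3.52239311e+01, -2.61571586e-04,
        4.22085926e-03, -1.81773265e-05]), 'eef_pos': array([ 0.15214816, -0.55398591,  0.23050335]), 'eef_rot': array([-7.87837977e-04,  9.91047804e-01,  1.33505149e-01,  6.87017776e-05]), 'wrist_force': array([-0.42507385, -1.03487078, -0.01721924]), 'torque': array([-0.02393089,  0.07469459, -0.02374258]), 'grasp_force': 0.0, 'opening': 0.9980685229850326}
```

View pics/side0.png

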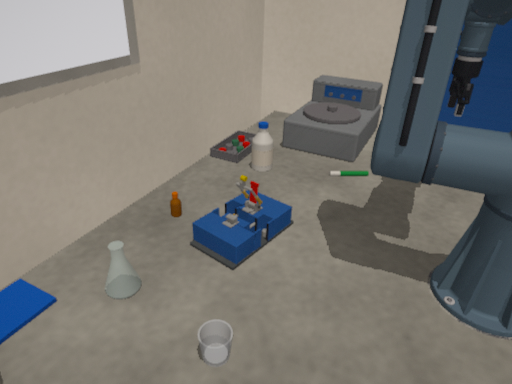

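View pics/top0.png

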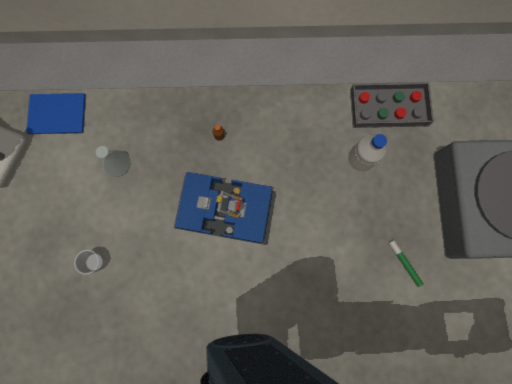

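Side view: the blue mould sits at about (243,225), with the red lever at (255,192) and the yellow knob at (243,178). Top view: mould at (225,207), keeper at (203,202) and lever at (237,205), so the mould's +x points roughly along world +y. Next I'll measure these.

```bash
cat >> h.py <<'E'
def mask(c,k):
    h,s,v=[c["hsv"][...,i] for i in range(3)]
    return {"blue":(h>105)&(h<125)&(s>150)&(v>50),"red":((h<6)|(h>174))&(s>170)&(v>80),"yel":(h>20)&(h<34)&(s>150)&(v>80)}[k]
def near(c,P,k,cen=(0.55,0.05),r=0.2):
    return mask(c,k)&(np.hypot(P[...,0]-cen[0],P[...,1]-cen[1])<r)&(c["z_map"]>0)
E
python3 - <<'E'
from h import *
for n in("side","top"):
    c=cam(n);P=cloud(c)
    cv2.imwrite(f"pics/{n}1.png",cv2.resize(c["frame"][150:280,150:320],None,fx=4.5,fy=4.5,interpolation=cv2.INTER_CUBIC))
    c0=P[207,225] if n=="top" else P[225,243]; print(n,c0)
    b=near(c,P,"blue",c0[:2]); 
    t=b&(abs(P[...,2]-0.065)<0.006); Q=P[t]; print("blue",b.sum(),t.sum(),np.median(Q[:,2]),cv2.minAreaRect((Q[:,:2]*1000).astype(np.float32)))
    for k in("red","yel"):
        m=near(c,P,k,c0[:2]); print(k,m.sum(),np.argwhere(m).mean(0),P[m].mean(0).round(4),P[m].min(0).round(4),P[m].max(0).round(4))
        if k=="red":
            q=P[m]; i=q[:,2].argsort()[::max(1,len(q)//12)]; print(q[i].round(4).tolist())
E
```

```text
side [0.55424122 0.1110786  0.06659207]
blue 3425 1808 0.06570093673747746 ((576.72802734375, 67.70970916748047), (227.9818878173828, 148.51885986328125), 78.34134674072266)
red 97 [190.82474227 253.32989691] [0.5695 0.0283 0.1196] [0.5505 0.0227 0.0869] [0.5805 0.0693 0.1534]
[[0.566, 0.0293, 0.0869], [0.5782, 0.0292, 0.0925], [0.5783, 0.0293, 0.0956], [0.5801, 0.0259, 0.0995], [0.5805, 0.0255, 0.1054], [0.5676, 0.028, 0.1197], [0.5727, 0.0241, 0.1253], [0.563, 0.0259, 0.129], [0.5766, 0.0227, 0.1326], [0.5756, 0.0248, 0.1369], [0.5764, 0.0234, 0.139], [0.5621, 0.0286, 0.1425], [0.5528, 0.0693, 0.1534]]
yel 54 [185.87037037 246.98148148] [0.5736 0.056  0.1463] [0.5463 0.0253 0.0903] [0.5938 0.0756 0.1818]
top [0.58326016 0.06192467 0.01007378]
blue 3179 3068 0.06598983403971437 ((575.860595703125, 62.413543701171875), (229.2507781982422, 147.5676727294922), 78.46565246582031)
red 19 [205.21052632 238.05263158] [0.5671 0.0227 0.1433] [0.5579 0.0201 0.1183] [0.5796 0.0261 0.1469]
[[0.559, 0.0261, 0.1183], [0.5606, 0.0254, 0.1415], [0.5701, 0.0203, 0.1428], [0.5579, 0.0254, 0.1433], [0.5579, 0.0229, 0.1433], [0.5675, 0.0203, 0.1441], [0.5748, 0.0202, 0.1442], [0.5724, 0.0227, 0.1443], [0.5723, 0.0203, 0.1446], [0.5748, 0.0226, 0.1448], [0.5674, 0.0227, 0.145], [0.5625, 0.0228, 0.1451], [0.5698, 0.0227, 0.1453], [0.5796, 0.0201, 0.1453], [0.5649, 0.0228, 0.1456], [0.5771, 0.0201, 0.1456], [0.5598, 0.0228, 0.1467], [0.5647, 0.0252, 0.1468], [0.5623, 0.0252, 0.1469]]
yel 19 [198.89473684 219.42105263] [0.5773 0.0651 0.1808] [0.5721 0.0614 0.1778] [0.5818 0.0687 0.1841]
```

View pics/side1.png

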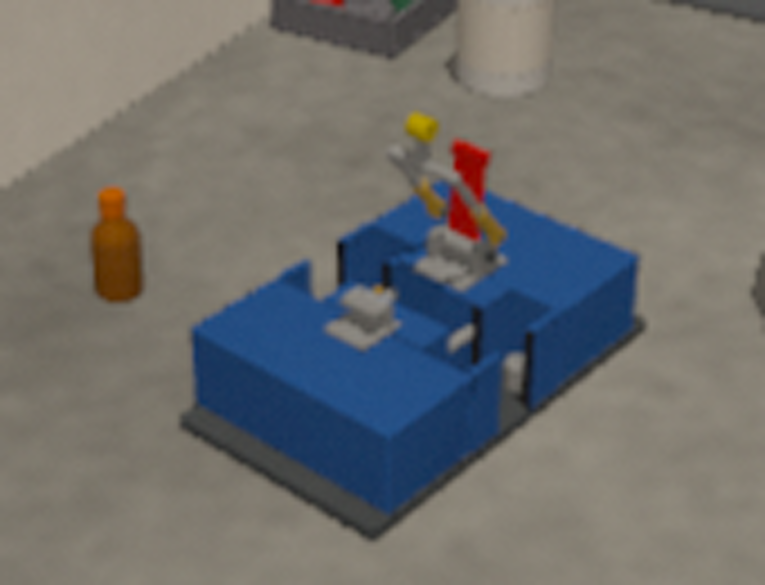

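View pics/top1.png

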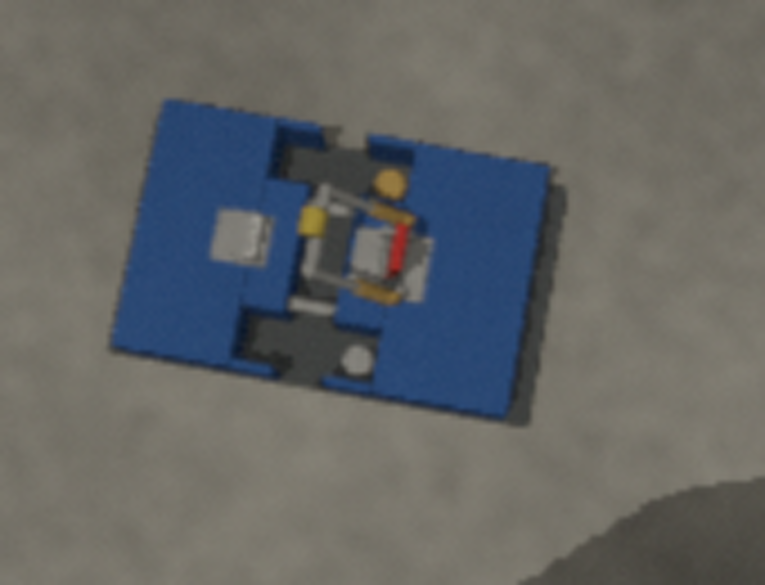

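The views are clear. Side crop: knob at (421,127), red handle at (469,190), keeper at (362,310). Top crop: knob at (313,220), red tip at (398,247), keeper at (243,237), slider end at the left. The mould's +x has a yaw of about 78.4°, and the slider is about 25 mm open. I'll turn the tool first, with the fingers closed.

```bash
cat >> h.py <<'E'
PSI=np.radians(78.4); MX=np.array([np.cos(PSI),np.sin(PSI),0]); MY=np.array([-MX[1],MX[0],0])
PIV=np.array([.569,.0292,.079])
def where():
    o=ctrl.get_obs(); T=R.from_quat(np.array(o["eef_rot"])[[1,2,3,0]]); d=o["eef_pos"]-PIV
    print("t",round(o["time_s"],2),"TCP in pivot frame mm",(1000*np.array([d@MX,d@MY,d[2]])).round(2),"F(m)",[round(float(o["wrist_force"]@a),2) for a in (MX,MY,[0,0,1])],"open",round(o["opening"],3),"grasp",round(o["grasp_force"],1))
    return o,T
def goto(x,y,z,yaw=None):
    "tool-frame shift (mm) to a pivot-frame point (mm)"
    o,T=where(); w=PIV+(x*MX+y*MY)/1000+np.array([0,0,z/1000])
    print("shift",(1000*T.inv().apply(w-o["eef_pos"])).round(2),"turn to align",(T.inv()*R.from_matrix(np.c_[MX,-MY,[0,0,-1]])).as_rotvec().round(4))
E
```

jog_arm --series '[[[0,0,-2,0,0,-0.138,0],[0,0,-2,0,0,-0.138,0],[0,0,-2,0,0,-0.138,0],[0,0,-2,0,0,-0.138,0],[0,0,-2,0,0,-0.138,0],[0,0,-2,0,0,-0.138,0],[0,0,-2,0,0,-0.138,0],[0,0,-2,0,0,-0.138,0],[0,0,0,0,0,0,0],[0,0,0,0,0,0,0]]]'

```text
time_s: 1.2
eef_pos: [0.1521, -0.5544, 0.2471]
eef_rot: [-0.0, 0.775, 0.632, 0.0]
wrist_force: [0.1, -0.0, -0.1]
opening: 0.004
grasp_force: 0.0
```

```bash
python3 -c "
from h import *
goto(195,0,170)"
```

```text
t 1.2 TCP in pivot frame mm [-655.5   290.99  168.06] F(m) [-0.0, -0.15, -0.13] open 0.004 grasp 0.0
shift [850.58 290.77  -1.68] turn to align [-0.0001 -0.0003 -0.0003]
```

jog_arm --series '[[[42.5,14.5,0,0,0,0,0],[42.5,14.5,0,0,0,0,0],[42.5,14.5,0,0,0,0,0],[42.5,14.5,0,0,0,0,0],[42.5,14.5,0,0,0,0,0],[42.5,14.5,0,0,0,0,0],[42.5,14.5,0,0,0,0,0],[42.5,14.5,0,0,0,0,0],[42.5,14.5,0,0,0,0,0],[42.5,14.5,0,0,0,0,0]]]'

```text
time_s: 2.2
eef_pos: [0.3789, -0.1649, 0.2474]
eef_rot: [0.0, 0.775, 0.632, 0.0]
wrist_force: [0.3, 0.3, 0.5]
opening: 0.002
grasp_force: 0.0
```

jog_arm --series '[[[42.5,14.5,0,0,0,0,0],[42.5,14.5,0,0,0,0,0],[42.5,14.5,0,0,0,0,0],[42.5,14.5,0,0,0,0,0],[42.5,14.5,0,0,0,0,0],[42.5,14.5,0,0,0,0,0],[42.5,14.5,0,0,0,0,0],[42.5,14.5,0,0,0,0,0],[42.5,14.5,0,0,0,0,0],[42.5,14.5,0,0,0,0,0]]]'

```text
time_s: 3.2
eef_pos: [0.605, 0.2232, 0.2469]
eef_rot: [-0.0, 0.775, 0.632, -0.0]
wrist_force: [0.8, 0.4, 0.7]
opening: 0.0
grasp_force: 0.0
```

```bash
python3 -c "
from h import *
goto(195,0,-44)"
```

```text
t 3.2 TCP in pivot frame mm [197.29   3.7  167.92] F(m) [0.52, -0.71, 0.67] open 0.0 grasp 0.0
shift [ -2.25   3.75 211.92] turn to align [-0.0002  0.0002  0.0003]
```

jog_arm --series '[[[0,0,22,0,0,0,0],[0,0,30,0,0,0,0],[0,0,30,0,0,0,0],[0,0,30,0,0,0,0],[0,0,30,0,0,0,0],[0,0,30,0,0,0,0],[0,0,25,0,0,0,0],[0,0,15,0,0,0,0],[-7,0,0,0,0,0,0],[-7,0,0,0,0,0,0]]]'

```text
time_s: 4.2
eef_pos: [0.602, 0.2073, 0.0358]
eef_rot: [0.0, 0.774, 0.633, 0.0]
wrist_force: [-0.4, -0.1, 0.3]
opening: 0.0
grasp_force: 0.0
```

```bash
python3 - <<'E'
from h import *
where()
c=cam("top"); cv2.imwrite("pics/top2.png",cv2.resize(c["frame"][150:280,120:320],None,fx=4,fy=4,interpolation=cv2.INTER_CUBIC))
E
```

```text
t 4.2 TCP in pivot frame mm [181.14   3.47 -43.16] F(m) [-0.21, 0.41, 0.31] open 0.0 grasp 0.0
```

View pics/top2.png

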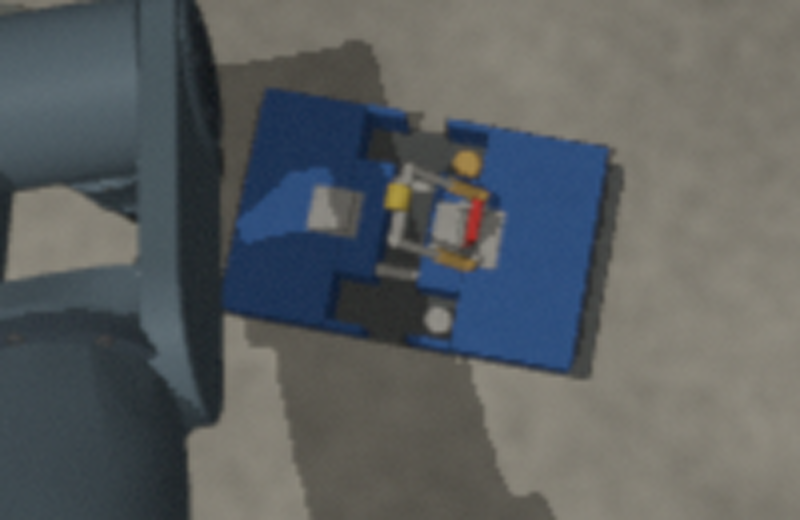

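The arm hides the end face in this picture. The mould itself is unchanged: knob at (398,196), red tip at (473,220). I'll approach gently.

jog_arm --series '[[[-3,3.5,0,0,0,0,0],[-3,0,0,0,0,0,0],[-3,0,0,0,0,0,0],[-2,0,0,0,0,0,0],[-2,0,0,0,0,0,0],[-2,0,0,0,0,0,0],[-2,0,0,0,0,0,0],[-2,0,0,0,0,0,0],[-2,0,0,0,0,0,0],[-2,0,0,0,0,0,0]]]'

```text
time_s: 5.25
eef_pos: [0.6006, 0.1848, 0.0352]
eef_rot: [-0.0, 0.774, 0.633, 0.0]
wrist_force: [1.3, 3.0, -1.5]
opening: 0.002
grasp_force: 1.6
```

```bash
python3 -c "
from h import *
where()"
```

```text
t 5.25 TCP in pivot frame mm [158.81   0.33 -43.75] F(m) [3.17, -0.71, -1.48] open 0.002 grasp 1.6
```

jog_arm --series '[[[-2,0,0,0,0,0,0],[-2,0,0,0,0,0,0],[-2,0,0,0,0,0,0],[-2,0,0,0,0,0,0],[-1.5,0,0,0,0,0,0],[-1.5,0,0,0,0,0,0],[-1.5,0,0,0,0,0,0],[-1,0,0,0,0,0,0],[-1,0,0,0,0,0,0],[-1,0,0,0,0,0,0]]]'

```text
time_s: 6.25
eef_pos: [0.5974, 0.1692, 0.0352]
eef_rot: [-0.0, 0.774, 0.633, -0.0]
wrist_force: [1.1, 3.4, -1.8]
opening: 0.001
grasp_force: 1.5
```

```bash
python3 - <<'E'
from h import *
where()
c=cam("side");P=cloud(c)
b=near(c,P,"blue",PIV[:2]+.03*MX[:2])&(abs(P[...,2]-.065)<.005)
q=(P[b]-PIV); x=q@MX*1e3;y=q@MY*1e3
print("side blue x range",np.percentile(x,[.5,1,99,99.5]),"y",np.percentile(y,[.5,99.5]))
cv2.imwrite("pics/side2.png",cv2.resize(c["frame"][150:280,150:320],None,fx=4.5,fy=4.5,interpolation=cv2.INTER_CUBIC))
E
```

```text
t 6.25 TCP in pivot frame mm [142.85   0.28 -43.76] F(m) [3.55, -0.38, -1.78] open 0.001 grasp 1.5
side blue x range [-73.97515362 -73.05824519 132.17248691 132.96833084] y [-71.44927106  73.94619829]
```

jog_arm --series '[[[-0.6,0,0,0,0,0,0],[-0.6,0,0,0,0,0,0],[-0.6,0,0,0,0,0,0],[-0.6,0,0,0,0,0,0],[-0.4,0,0,0,0,0,0],[-0.4,0,0,0,0,0,0],[-0.4,0,0,0,0,0,0],[-0.4,0,0,0,0,0,0],[0,0,0,0,0,0,0],[0,0,0,0,0,0,0]]]'

```text
time_s: 7.3
eef_pos: [0.5967, 0.1652, 0.0353]
eef_rot: [-0.0, 0.774, 0.633, -0.0]
wrist_force: [-0.3, 2.6, -1.2]
opening: -0.001
grasp_force: 1.2
```

```bash
python3 -c "
from h import *
where()"
```

```text
t 7.3 TCP in pivot frame mm [138.81   0.27 -43.75] F(m) [2.5, 0.86, -1.2] open -0.001 grasp 1.2
```

jog_arm --series '[[[-0.3,0,0,0,0,0,0],[-0.3,0,0,0,0,0,0],[-0.3,0,0,0,0,0,0],[-0.3,0,0,0,0,0,0],[-0.3,0,0,0,0,0,0],[-0.3,0,0,0,0,0,0],[-0.2,0,0,0,0,0,0],[0,0,0,0,0,0,0],[0,0,0,0,0,0,0],[0,0,0,0,0,0,0]]]'

```text
time_s: 8.3
eef_pos: [0.5963, 0.1633, 0.0353]
eef_rot: [-0.0, 0.774, 0.633, -0.0]
wrist_force: [-1.3, 3.1, -1.7]
opening: -0.001
grasp_force: 1.2
```

```bash
python3 -c "
from h import *
where()"
```

```text
t 8.3 TCP in pivot frame mm [136.86   0.25 -43.74] F(m) [2.81, 1.9, -1.72] open -0.001 grasp 1.2
```

jog_arm --series '[[[-0.2,0,0,0,0,0,0],[-0.2,0,0,0,0,0,0],[-0.2,0,0,0,0,0,0],[-0.2,0,0,0,0,0,0],[-0.2,0,0,0,0,0,0],[-0.2,0,0,0,0,0,0],[0,0,0,0,0,0,0],[0,0,0,0,0,0,0],[0,0,0,0,0,0,0],[0,0,0,0,0,0,0]]]'

```text
time_s: 9.3
eef_pos: [0.5961, 0.1621, 0.0353]
eef_rot: [0.0, 0.774, 0.633, -0.0]
wrist_force: [-0.1, 2.5, -2.0]
opening: 0.001
grasp_force: 1.3
```

```bash
python3 -c "
from h import *
where()"
```

```text
t 9.3 TCP in pivot frame mm [135.66   0.2  -43.7 ] F(m) [2.39, 0.58, -1.95] open 0.001 grasp 1.3
```

jog_arm --series '[[[-0.25,0,0,0,0,0,0],[-0.25,0,0,0,0,0,0],[-0.25,0,0,0,0,0,0],[-0.25,0,0,0,0,0,0],[-0.25,0,0,0,0,0,0],[-0.25,0,0,0,0,0,0],[0,0,0,0,0,0,0],[0,0,0,0,0,0,0],[0,0,0,0,0,0,0],[0,0,0,0,0,0,0]]]'

```text
time_s: 10.3
eef_pos: [0.5958, 0.1609, 0.0353]
eef_rot: [-0.0, 0.774, 0.633, 0.0]
wrist_force: [-0.6, 4.7, -1.4]
opening: 0.005
grasp_force: 2.4
```

```bash
python3 -c "
from h import *
where()
c=cam('side');P=cloud(c)
b=near(c,P,'blue',PIV[:2]+.03*MX[:2])&(abs(P[...,2]-.065)<.005)
q=(P[b]-PIV); x=q@MX*1e3
print(np.percentile(x,[.5,1,99,99.5]))"
```

```text
t 10.3 TCP in pivot frame mm [134.36   0.2  -43.71] F(m) [4.48, 1.56, -1.36] open 0.005 grasp 2.4
[-73.49384846 -72.83454182 124.44284173 124.75402491]
```

jog_arm --series '[[[-0.1,0,0,0,0,0,0],[-0.1,0,0,0,0,0,0],[-0.1,0,0,0,0,0,0],[0,0,0,0,0,0,0],[0,0,0,0,0,0,0],[0,0,0,0,0,0,0],[0,0,0,0,0,0,0],[0,0,0,0,0,0,0],[0,0,0,0,0,0,0],[0,0,0,0,0,0,0]]]'

```text
time_s: 11.35
eef_pos: [0.5958, 0.1608, 0.0353]
eef_rot: [-0.0, 0.774, 0.633, 0.0]
wrist_force: [0.1, 6.1, -2.1]
opening: -0.001
grasp_force: 3.0
```

```bash
python3 -c "
from h import *
where()"
```

```text
t 11.35 TCP in pivot frame mm [134.35   0.2  -43.7 ] F(m) [6.0, 1.15, -2.12] open -0.001 grasp 3.0
```

The slider is shut: no further travel, and the force is rising gently. I'll back off, lift, open the fingers and measure the knob.

jog_arm --series '[[[10,0,0,0,0,0,0],[15,0,0,0,0,0,0],[15,0,-20,0,0,0,20],[0,0,-35,0,0,0,36],[0,0,-40,0,0,0,36],[0,0,-40,0,0,0,36],[0,0,-40,0,0,0,36],[0,0,-30,0,0,0,36],[0,0,0,0,0,0,36],[0,0,0,0,0,0,36]]]'

```text
time_s: 12.35
eef_pos: [0.6044, 0.2001, 0.2415]
eef_rot: [0.001, 0.774, 0.634, 0.001]
wrist_force: [-1.0, -0.5, -0.8]
opening: 0.423
grasp_force: 0.0
```

```bash
sed -i 's/^PIV=.*/PIV=np.array([.569,.0292,.079])-.0018*MX/' h.py && python3 - <<'E'
from h import *
where(); rays=[]
def pt(P,m): q=P[m]-PIV; return np.c_[q@MX,q@MY,q[:,2]]*1e3
for n in("side","top"):
    c=cam(n);P=cloud(c)
    b=near(c,P,"blue",PIV[:2]+.03*MX[:2])&(abs(P[...,2]-.065)<.005); q=pt(P,b); print(n,"blue x",np.percentile(q[:,0],[.5,99.5]),"y",np.percentile(q[:,1],[.5,99.5]))
    m=near(c,P,"yel",PIV[:2]+.03*MX[:2],.09)
    k,l,s,ce=cv2.connectedComponentsWithStats(m.astype(np.uint8))
    for i in range(1,k):
        if s[i,4]>5: q=pt(P,l==i); print("yel",ce[i],s[i,4],np.median(q,0).round(1))
    i=min(range(1,k),key=lambda i:ce[i][1] if s[i,4]>8 else 999); u,v=ce[i]
    d=c["R"]@np.array([(u-c["cx"])/c["fx"],(v-c["cy"])/c["fy"],1]); rays.append((np.array(c["xyz"]),d/np.linalg.norm(d)))
    q=pt(P,near(c,P,"red",PIV[:2],.06)); print("red",np.median(q,0).round(1),q.min(0).round(1),q.max(0).round(1))
(a,d),(b,e)=rays; s=np.linalg.lstsq(np.c_[d,-e],b-a,rcond=None)[0]; p=a+s[0]*d; q=b+s[1]*e
m=(p+q)/2-PIV; print("knob",(1e3*np.array([m@MX,m@MY,m[2]])).round(1),"gap",1e3*np.linalg.norm(p-q))
E
```

```text
t 12.35 TCP in pivot frame mm [176.34  -0.29 162.55] F(m) [-0.71, 0.9, -0.8] open 0.423 grasp 0.0
side blue x [-71.01778406 126.06538779] y [-73.0038402   73.94653816]
yel [243.17241379 177.82758621] 29 [44.4  1.1 97.7]
yel [245.         193.63636364] 11 [  8.6 -20.9  25.9]
yel [258.6 200.5] 10 [ 6.9 23.6 23. ]
red [-0.6 -1.1 47.2] [ -5.2 -14.2   8.8] [37.8 23.9 74.4]
top blue x [-77.38578641 122.43376228] y [-73.04074964  73.07278294]
yel [219.5        198.77777778] 18 [ 38.4  -1.1 102.2]
red [-4.8  1.1 65.5] [ -6.7 -12.1  40.4] [-3.  10.3 67.6]
knob [39.6 -2.8 94.1] gap 1.1409687053853117
```

Everything agrees: the knob is near (40, 0, 95) in the pivot frame, the lever is about 1.5 and the loop is about 53° up. Moving above the knob and down onto it.

jog_arm --series '[[[-22,0,6,0,0,0,36],[-23,0,5,0,0,0,36],[-23,0,5,0,0,0,36],[-23,0,5,0,0,0,36],[-23,0,5,0,0,0,36],[-22,0,6,0,0,0,36],[0,0,0,0,0,0,36],[0,0,0,0,0,0,36],[0,0,0,0,0,0,36],[0,0,0,0,0,0,36]]]'

```text
time_s: 13.45
eef_pos: [0.5769, 0.0672, 0.2083]
eef_rot: [-0.0, 0.774, 0.634, 0.0]
wrist_force: [-0.5, 0.1, -0.7]
opening: 0.421
grasp_force: 0.0
```

```bash
python3 - <<'E'
from h import *
goto(40,0,85)
c=cam("side"); cv2.imwrite("pics/side3.png",cv2.resize(c["frame"][130:260,160:330],None,fx=4.5,fy=4.5,interpolation=cv2.INTER_CUBIC))
E
```

```text
t 13.45 TCP in pivot frame mm [ 4.0620e+01 -1.0000e-01  1.2927e+02] F(m) [-0.03, 0.46, -0.68] open 0.421 grasp 0.0
shift [-0.63 -0.1  44.27] turn to align [-0.     -0.0002  0.0046]
```

View pics/side3.png

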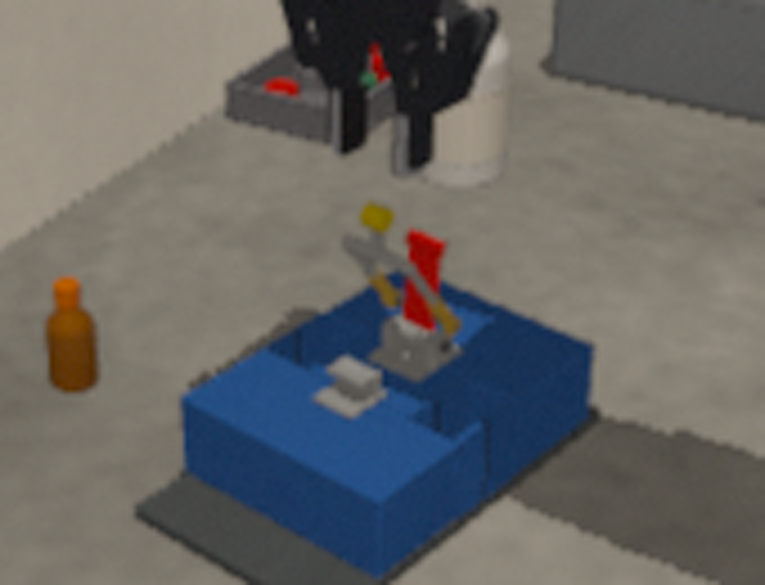

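The mould is shut and the fingers (tips at (347,150) and (410,170)) straddle the knob at (376,217) from above. Descending and closing.

jog_arm --series '[[[0,0,10,0,0,0,36],[0,0,10,0,0,0,36],[0,0,10,0,0,0,36],[0,0,8,0,0,0,36],[0,0,6,0,0,0,36],[0,0,0,0,0,0,26],[0,0,0,0,0,0,20],[0,0,0,0,0,0,16],[0,0,0,0,0,0,12],[0,0,0,0,0,0,12]]]'

```text
time_s: 14.5
eef_pos: [0.5775, 0.0662, 0.165]
eef_rot: [0.001, 0.774, 0.633, 0.001]
wrist_force: [1.6, 0.1, 1.1]
opening: 0.156
grasp_force: 37.4
```

```bash
python3 - <<'E'
from h import *
where()
c=cam("side"); cv2.imwrite("pics/side4.png",cv2.resize(c["frame"][150:240,180:300],None,fx=6,fy=6,interpolation=cv2.INTER_CUBIC))
E
```

```text
t 14.5 TCP in pivot frame mm [39.76 -0.93 85.99] F(m) [0.43, -1.56, 1.06] open 0.156 grasp 37.4
```

View pics/side4.png

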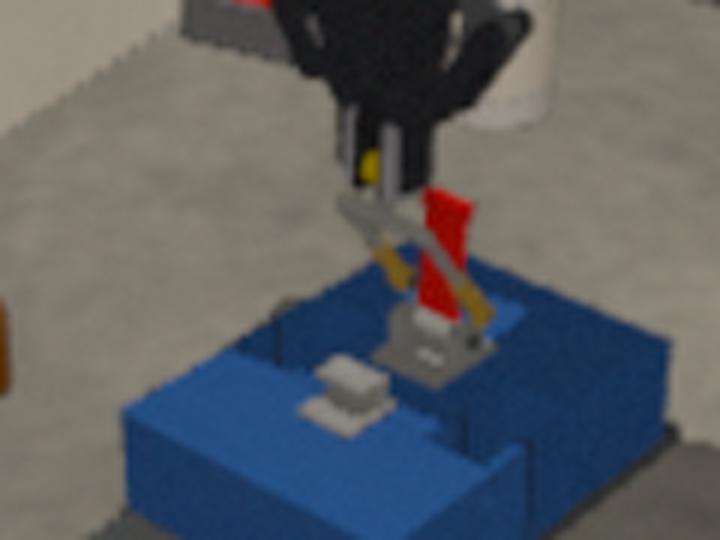

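The knob (372,165) is held between the pads. I'll compute the knob path for the two-link linkage (lever and loop).

```bash
cat > k.py <<'E'
import numpy as np
from scipy.optimize import fsolve
def H(a): c,s=np.cos(a),np.sin(a); return np.array([-14.9*c-1.6*s,14.9*s-1.6*c])
def L(p,r): return r*np.array([np.cos(p),np.sin(p)])
def K(a,p): return H(a)+L(p+.15,90.8)
def B(a,p): return H(a)+L(p,70)-[60,-8]
def inv(k,g=(1.8,0.)): return fsolve(lambda v:K(*v)-k,g)
def path(pts,n):
    s=np.linspace(0,len(pts)-1,n+1); q=np.array([[np.interp(t,range(len(pts)),[p[i] for p in pts]) for i in(0,1)] for t in s])
    k=np.array([K(*v) for v in q]); 
    for v,d in zip(q[1:],np.diff(k,axis=0)): print("a,phi",v.round(2),"knob",K(*v).round(1),"bar-keeper",B(*v).round(1),"tx,tz",d[0].round(1),(-d[1]).round(1))
E
python3 -c "
from k import *
print(inv([40,95],(1.5,.9)))
path([(1.5,.93),(1.65,.43),(2.35,.15),(2.35,-.12)],30)
print(K(2.35,-.27),B(2.35,-.27))"
```

```text
[1.50868559 0.93342893]
a,phi [1.52 0.88] knob [44.3 92.6] bar-keeper [-17.8  76.7] tx,tz 4.2 2.2
a,phi [1.53 0.83] knob [48.4 90.2] bar-keeper [-15.   74.5] tx,tz 4.1 2.4
a,phi [1.54 0.78] knob [52.3 87.6] bar-keeper [-12.2  72.1] tx,tz 3.9 2.6
a,phi [1.56 0.73] knob [56.1 84.9] bar-keeper [-9.6 69.6] tx,tz 3.8 2.8
a,phi [1.58 0.68] knob [59.7 81.9] bar-keeper [-7.1 66.9] tx,tz 3.6 3.0
a,phi [1.59 0.63] knob [63.2 78.8] bar-keeper [-4.8 64.2] tx,tz 3.5 3.1
a,phi [1.6  0.58] knob [66.6 75.5] bar-keeper [-2.5 61.3] tx,tz 3.3 3.3
a,phi [1.62 0.53] knob [69.7 72.1] bar-keeper [-0.5 58.3] tx,tz 3.2 3.4
a,phi [1.64 0.48] knob [72.7 68.5] bar-keeper [ 1.4 55.3] tx,tz 3.0 3.6
a,phi [1.65 0.43] knob [75.5 64.7] bar-keeper [ 3.2 52.2] tx,tz 2.8 3.7
a,phi [1.72 0.4 ] knob [77.9 62.6] bar-keeper [ 5.1 50.4] tx,tz 2.4 2.2
a,phi [1.79 0.37] knob [80.3 60.3] bar-keeper [ 6.8 48.5] tx,tz 2.3 2.3
a,phi [1.86 0.35] knob [82.6 58. ] bar-keeper [ 8.6 46.5] tx,tz 2.3 2.4
a,phi [1.93 0.32] knob [84.8 55.5] bar-keeper [10.2 44.4] tx,tz 2.2 2.5
a,phi [2.   0.29] knob [86.9 52.9] bar-keeper [11.8 42.2] tx,t
[... 455 characters left out ...]
.1 ] knob [97.4 33.8] bar-keeper [19.  26.4] tx,tz 0.6 2.4
a,phi [2.35 0.07] knob [98.  31.5] bar-keeper [19.2 24.6] tx,tz 0.6 2.4
a,phi [2.35 0.04] knob [98.5 29.1] bar-keeper [19.3 22.7] tx,tz 0.5 2.4
a,phi [2.35 0.01] knob [98.9 26.6] bar-keeper [19.3 20.8] tx,tz 0.4 2.4
a,phi [ 2.35 -0.01] knob [99.3 24.2] bar-keeper [19.3 18.9] tx,tz 0.4 2.4
a,phi [ 2.35 -0.04] knob [99.6 21.8] bar-keeper [19.3 17. ] tx,tz 0.3 2.4
a,phi [ 2.35 -0.07] knob [99.8 19.3] bar-keeper [19.2 15.1] tx,tz 0.2 2.4
a,phi [ 2.35 -0.09] knob [100.   16.9] bar-keeper [19.  13.2] tx,tz 0.2 2.4
a,phi [ 2.35 -0.12] knob [100.1  14.4] bar-keeper [18.8 11.3] tx,tz 0.1 2.4
[99.47909161  0.85542546] [16.79603023  1.05409331]
```

jog_arm --series '[[[4.2,0,2.2,0,0,0,8],[4.1,0,2.4,0,0,0,8],[3.9,0,2.6,0,0,0,8],[3.8,0,2.8,0,0,0,8],[3.6,0,3,0,0,0,8],[3.5,0,3.1,0,0,0,8],[3.3,0,3.3,0,0,0,8],[3.2,0,3.4,0,0,0,8],[3,0,3.6,0,0,0,8],[2.8,0,3.7,0,0,0,8]]]'

```text
time_s: 15.55
eef_pos: [0.5853, 0.1021, 0.1359]
eef_rot: [0.001, 0.774, 0.634, 0.002]
wrist_force: [2.6, 2.8, 9.1]
opening: 0.141
grasp_force: 62.8
```

jog_arm --series '[[[2.4,0,2.2,0,0,0,8],[2.3,0,2.3,0,0,0,8],[2.3,0,2.4,0,0,0,8],[2.2,0,2.5,0,0,0,8],[2.1,0,2.6,0,0,0,8],[2,0,2.7,0,0,0,8],[1.9,0,2.8,0,0,0,8],[0,0,0,0,0,0,8],[0,0,0,0,0,0,8],[0,0,0,0,0,0,8]]]'

```text
time_s: 16.55
eef_pos: [0.5873, 0.1161, 0.1172]
eef_rot: [0.0, 0.774, 0.633, 0.001]
wrist_force: [4.0, 0.4, 4.4]
opening: 0.139
grasp_force: 61.7
```

```bash
cat > look.py <<'E'
import sys
from h import *
where(); 
def pt(P,m): q=P[m]-PIV; return np.c_[q@MX,q@MY,q[:,2]]*1e3
# per-camera x bias removed using the shut mould's blue top (true centre 23.5)
for n in("side","top"):
    c=cam(n);P=cloud(c); bx=4 if n=="side" else -1
    for k in("red","yel"):
        q=pt(P,near(c,P,k,PIV[:2]+.03*MX[:2],.1)); q=q[(abs(q[:,1])<18)&(q[:,0]<120)]; q[:,0]-=bx
        if len(q): print(n,k,len(q),np.median(q,0).round(1),np.percentile(q,5,axis=0).round(1),np.percentile(q,95,axis=0).round(1))
    if len(sys.argv)>1 and n=="side": cv2.imwrite(f"pics/{sys.argv[1]}.png",cv2.resize(c["frame"][150:240,180:300],None,fx=6,fy=6,interpolation=cv2.INTER_CUBIC))
E
python3 look.py s5; python3 -c "
from k import *
print(inv([90.9,47.4]))"
```

```text
t 16.55 TCP in pivot frame mm [90.6  -0.5  38.18] F(m) [1.21, -3.86, 4.41] open 0.139 grasp 61.7
side red 98 [ 3.8  0.2 37.3] [-0.5 -9.9 12.6] [ 8.2  9.1 63.1]
top red 31 [ 7.  -0.2 62.9] [ 4.1 -9.6 40.8] [10.2  8.3 67.1]
[2.14166914 0.23378041]
```

View pics/s5.png

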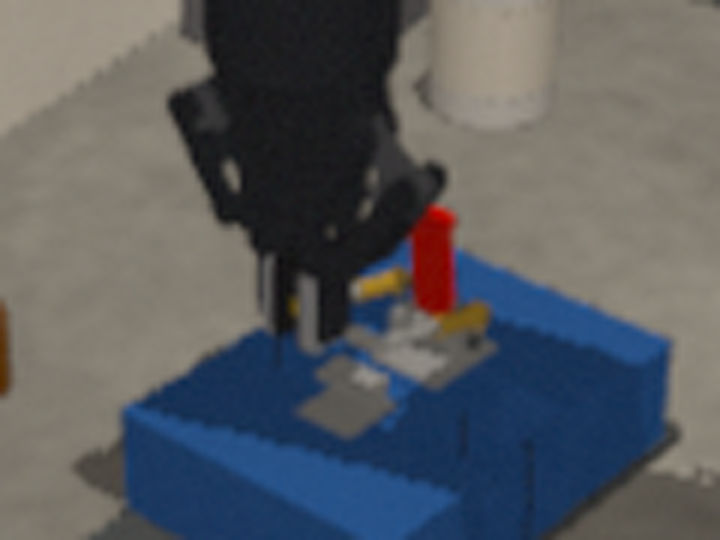

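The lever (433,260) leans less than predicted, at about 1.72, so the knob sits about 5 mm less in x than assumed. I'll pull further and re-measure.

jog_arm --series '[[[1.2,0,0,0,0,0,8],[1.2,0,0,0,0,0,8],[1.2,0,0,0,0,0,8],[1.4,0,1,0,0,0,8],[1.8,0,2.8,0,0,0,8],[1.8,0,2.9,0,0,0,8],[1,0,2,0,0,0,8],[0,0,0,0,0,0,8],[0,0,0,0,0,0,8],[0,0,0,0,0,0,8]]]'

```text
time_s: 17.65
eef_pos: [0.5887, 0.125, 0.1077]
eef_rot: [0.0, 0.774, 0.633, -0.0]
wrist_force: [3.5, -3.6, 2.8]
opening: 0.146
grasp_force: 59.1
```

```bash
python3 look.py
```

```text
t 17.65 TCP in pivot frame mm [ 9.958e+01 -6.000e-02  2.873e+01] F(m) [-2.86, -4.21, 2.82] open 0.146 grasp 59.1
side red 60 [12.3  1.8 30. ] [ 4.5 -9.7 11.5] [22.8  8.9 57. ]
top red 78 [18.8 -0.8 47.6] [ 7.8 -9.9 23.8] [27.6  7.3 61.5]
```

jog_arm --series '[[[1.2,0,1.2,0,0,0,8],[1.2,0,1.2,0,0,0,8],[1.2,0,1.2,0,0,0,8],[1,0,1.5,0,0,0,8],[1,0,2,0,0,0,8],[0.6,0,2,0,0,0,8],[0,0,0,0,0,0,8],[0,0,0,0,0,0,8],[0,0,0,0,0,0,8],[0,0,0,0,0,0,8]]]'

```text
time_s: 18.75
eef_pos: [0.5899, 0.1316, 0.099]
eef_rot: [-0.0, 0.774, 0.633, 0.0]
wrist_force: [2.7, -0.7, 4.0]
opening: 0.14
grasp_force: 58.4
```

```bash
python3 look.py s6
```

```text
t 18.75 TCP in pivot frame mm [106.29   0.13  19.98] F(m) [-0.09, -2.82, 3.95] open 0.14 grasp 58.4
side red 26 [22.4  6.4 25.6] [ 7.6 -9.8  8.9] [41.9  9.9 46.2]
top red 112 [29.2 -1.2 34.1] [ 14.  -10.2  17. ] [43.2  7.3 49.2]
```

View pics/s6.png

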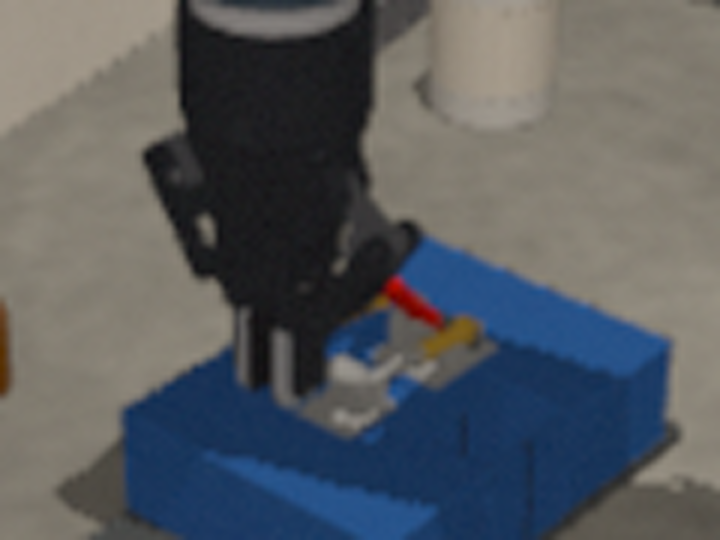

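The lever now leans to about 2.31 (side view: red at (413,303)). Before lowering, I'll locate the loop's legs and bar in the depth data.

```bash
cat > legs.py <<'E'
from h import *
for n in("side","top"):
    c=cam(n);P=cloud(c);q=(P.reshape(-1,3)-PIV); q=np.c_[q@MX,q@MY,q[:,2]]*1e3; q[:,0]-=4 if n=="side" else -1
    s=c["hsv"].reshape(-1,3)
    m=(q[:,0]>-5)&(q[:,0]<105)&(abs(q[:,1])<30)&(abs(q[:,1])>15)&(q[:,2]>-10)&(q[:,2]<40)&(s[:,2]>70)&~((s[:,0]>100)&(s[:,0]<130)&(s[:,1]>100))
    o=q[m]; o=o[o[:,0].argsort()]; v=s[m][q[m][:,0].argsort()]; print(n,len(o)); print(np.c_[o.round(0),v[:,1:]].astype(int).tolist()[:70])
E
python3 legs.py
```

```text
side 111
[[-4, 16, -6, 20, 77], [-3, 17, -9, 17, 92], [-2, -17, -9, 22, 91], [0, -15, -5, 19, 94], [0, 19, 0, 89, 72], [1, 16, -7, 22, 94], [1, 22, 14, 29, 96], [1, -18, -2, 30, 93], [1, -18, -5, 19, 92], [2, 17, -3, 20, 89], [2, 23, 12, 103, 97], [2, 24, 9, 81, 82], [2, 17, 0, 77, 93], [3, -17, 2, 93, 96], [4, -16, -6, 17, 92], [4, -23, -6, 9, 89], [4, 16, -9, 22, 94], [4, -22, 1, 23, 88], [4, 16, -5, 22, 94], [5, -22, 7, 133, 94], [5, -18, 6, 107, 98], [5, 23, 7, 165, 96], [5, -18, 0, 18, 97], [6, -17, -3, 21, 95], [6, -21, 5, 35, 81], [6, 23, 17, 95, 102], [6, 17, -1, 19, 94], [7, -17, 4, 35, 95], [7, 24, 12, 179, 108], [7, -20, -7, 6, 89], [7, 20, 20, 51, 104], [7, -20, 0, 8, 90], [7, 21, 14, 190, 122], [8, 18, 19, 71, 108], [8, 15, -1, 44, 98], [8, 19, 4, 86, 104], [8, -15, -4, 19, 95], [8, -15, -7, 22, 94], [9, 25, 16, 185, 113], [9, 22, 18, 174, 114], [9, -22, 13, 221, 106], [9, -22, 10, 153, 110], [10, 19, 17, 142, 111], [11, 24, 14, 196, 121], [13, 25, 12, 176, 110], [14, 23, 18, 188, 121], [15, 20, 17, 176, 106], [15, 24, 16, 198, 120], [16, -20, 16, 193, 90], [17, -19, 14,
[... 1419 characters left out ...]
7], [17, 20, 18, 145, 104], [17, -20, 13, 22, 80], [18, -23, 13, 129, 101], [18, 17, 14, 104, 91], [18, -24, 18, 145, 107], [18, -27, 16, 107, 86], [19, 25, 15, 67, 76], [19, 23, 16, 131, 105], [19, 21, 18, 145, 107], [20, -20, 12, 52, 89], [20, -23, 20, 143, 112], [20, 18, 16, 114, 94], [21, -26, 18, 131, 99], [21, -20, -10, 64, 111], [21, 24, 19, 137, 99], [22, 21, 21, 146, 108], [22, -21, 17, 111, 113], [23, 18, 16, 126, 99], [23, -24, 16, 139, 130], [23, -26, 19, 134, 118], [24, 24, 18, 128, 98], [24, 21, 18, 147, 109], [25, 19, 20, 131, 101], [25, -21, 17, 119, 137], [25, -23, 20, 136, 158], [26, -25, 18, 137, 145], [26, 24, 17, 126, 95], [27, 22, 16, 145, 111], [27, -20, 18, 125, 129]]
```

```bash
cat >> legs.py <<'E'
    k=o[(abs(abs(o[:,1])-22)<5)&(o[:,0]>8)&(o[:,2]>3)]
    print("FIT",np.polyfit(k[:,0],k[:,2],1).round(3),"max x",np.sort(k[:,0])[-12:].round(0)); print([(round(a),round(float(np.median(k[abs(k[:,0]-a)<4,2])),1)) for a in range(10,100,8) if (abs(k[:,0]-a)<4).any()])
E
sed -i 's/print(np.c_\[o.*$/pass/' legs.py; python3 legs.py
```

```text
side 113
FIT [ 0.122 12.555] max x [71. 75. 75. 75. 77. 78. 79. 79. 80. 81. 96. 98.]
[(10, 14.5), (18, 14.7), (26, 18.3), (34, 17.6), (42, 15.6), (50, 17.9), (58, 19.6), (66, 20.4), (74, 20.1), (82, 19.5), (98, 34.6)]
top 175
FIT [ 0.046 16.41 ] max x [71. 71. 72. 72. 74. 75. 77. 77. 78. 79. 79. 79.]
[(10, 17.6), (18, 16.7), (26, 17.1), (34, 18.4), (42, 18.0), (50, 17.9), (58, 18.4), (66, 19.7), (74, 20.7), (82, 20.5)]
```

The bar is at about (77, 16), consistent with lever 2.31 and loop 0.05 rad, which puts it about 18 mm beyond the keeper point. Lowering along the arc.

jog_arm --series '[[[0.6,0,3,0,0,0,8],[0.6,0,3,0,0,0,8],[0.5,0,3,0,0,0,8],[0.4,0,3,0,0,0,8],[0.3,0,3,0,0,0,8],[0,0,3,0,0,0,8],[0,0,2,0,0,0,8],[0,0,0,0,0,0,8],[0,0,0,0,0,0,8],[0,0,0,0,0,0,8]]]'

```text
time_s: 20.05
eef_pos: [0.5907, 0.135, 0.0788]
eef_rot: [-0.0, 0.774, 0.633, 0.001]
wrist_force: [3.9, 4.9, 3.5]
opening: 0.142
grasp_force: 59.0
```

```bash
python3 look.py; python3 legs.py
```

```text
t 20.05 TCP in pivot frame mm [ 1.0981e+02  7.0000e-02 -2.3000e-01] F(m) [5.6, -2.82, 3.52] open 0.142 grasp 59.0
side red 13 [19.8  7.6 18.8] [ 6.7 -4.2  6.6] [29.1  8.6 29. ]
top red 118 [31.5 -1.5 32.1] [ 15.  -10.6  16.6] [46.2  7.2 46.8]
side 110
FIT [-0.066 13.393] max x [ 69.  69.  72.  76.  76.  76.  77.  78.  79.  82. 100. 100.]
[(10, 14.6), (18, 13.6), (26, 13.1), (34, 11.2), (42, 9.1), (50, 9.3), (58, 8.0), (66, 6.7), (74, 6.2), (82, 5.9), (98, 25.3)]
top 182
FIT [-0.159 18.32 ] max x [75. 76. 76. 77. 77. 78. 79. 79. 80. 81. 81. 81.]
[(10, 18.2), (18, 15.5), (26, 13.8), (34, 13.3), (42, 11.8), (50, 9.6), (58, 8.0), (66, 8.7), (74, 6.5), (82, 5.8)]
```

jog_arm --series '[[[0,0,2,0,0,0,8],[0,0,2,0,0,0,8],[0,0,2,0,0,0,8],[0,0,2,0,0,0,8],[-0.3,0,2,0,0,0,8],[0,0,0,0,0,0,8],[0,0,0,0,0,0,8],[0,0,0,0,0,0,8],[0,0,0,0,0,0,8],[0,0,0,0,0,0,8]]]'

```text
time_s: 21.25
eef_pos: [0.5906, 0.1347, 0.0688]
eef_rot: [-0.0, 0.774, 0.633, 0.001]
wrist_force: [4.7, 5.2, 3.1]
opening: 0.14
grasp_force: 59.5
```

```bash
python3 look.py; python3 legs.py
```

```text
t 21.25 TCP in pivot frame mm [ 1.0952e+02  7.0000e-02 -1.0240e+01] F(m) [6.04, -3.6, 3.14] open 0.14 grasp 59.5
side red 9 [18.   7.5 18.5] [ 5.9 -0.8  5.9] [35.7  9.4 37.1]
top red 119 [31.5 -1.8 32.5] [ 14.8 -10.4  16.2] [46.4  7.4 46.2]
side 103
FIT [-0.272 17.971] max x [39. 41. 41. 42. 42. 45. 49. 52. 52. 53. 54. 56.]
[(10, 16.3), (18, 13.7), (26, 12.1), (34, 8.4), (42, 4.7), (50, 5.8), (58, 4.1)]
top 170
FIT [-0.248 19.343] max x [54. 55. 57. 57. 58. 59. 60. 60. 61. 66. 69. 78.]
[(10, 17.9), (18, 14.9), (26, 12.3), (34, 11.4), (42, 8.9), (50, 6.0), (58, 3.9), (66, 4.2), (82, 3.2)]
```

The bar is at about keeper z +2 and x +17, just below the lip's level. Drawing back.

jog_arm --series '[[[-1.5,0,0,0,0,0,8],[-1.5,0,0,0,0,0,8],[-1.5,0,0,0,0,0,8],[-1.5,0,0,0,0,0,8],[-1.5,0,0,0,0,0,8],[-1.5,0,0,0,0,0,8],[-1.5,0,0,0,0,0,8],[-1.5,0,0,0,0,0,8],[0,0,0,0,0,0,8],[0,0,0,0,0,0,8]]]'

```text
time_s: 22.45
eef_pos: [0.5881, 0.1238, 0.0682]
eef_rot: [-0.001, 0.774, 0.634, 0.001]
wrist_force: [6.6, 8.3, -0.5]
opening: 0.14
grasp_force: 59.7
```

```bash
python3 look.py s7; python3 legs.py
```

```text
t 22.45 TCP in pivot frame mm [ 98.34   0.32 -10.81] F(m) [9.41, -4.79, -0.54] open 0.14 grasp 59.7
side red 107 [ 1.4  0.9 42.7] [ -1.3 -11.1  12.6] [ 4.2  8.6 63.5]
top red 20 [ 3.1 -0.6 64.2] [  1.4 -10.6  49.9] [ 5.3  8.5 67.7]
side 98
FIT [-0.309 18.25 ] max x [34. 34. 35. 35. 38. 38. 39. 42. 43. 47. 50. 51.]
[(10, 15.3), (18, 12.4), (26, 10.1), (34, 6.5), (42, 4.4), (50, 4.7)]
top 147
FIT [-0.297 20.158] max x [49. 49. 50. 51. 51. 52. 52. 54. 54. 57. 60. 61.]
[(10, 17.9), (18, 15.3), (26, 11.9), (34, 9.6), (42, 7.1), (50, 5.7), (58, 3.4)]
```

View pics/s7.png

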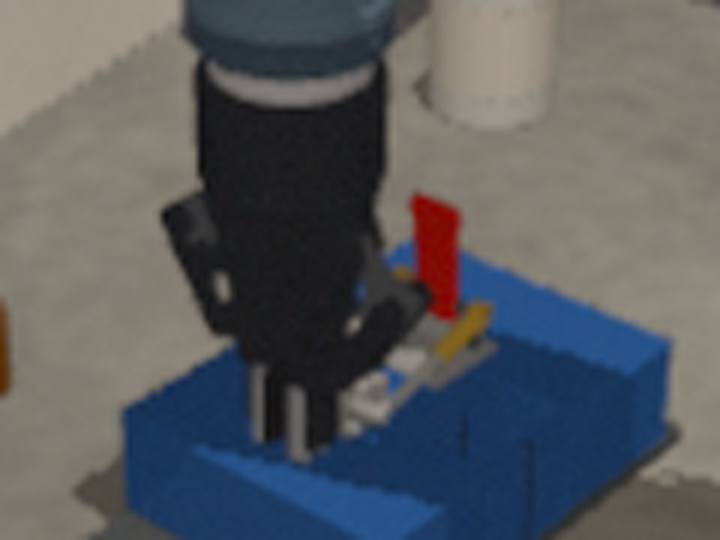

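The lever is upright (437,260) at about 1.63, and the bar is under the lip, about 6 mm short of seated. Drawing it snug.

jog_arm --series '[[[-0.7,0,0.2,0,0,0,8],[-0.7,0,0.2,0,0,0,8],[-0.7,0,0.2,0,0,0,8],[-0.7,0,0.2,0,0,0,8],[-0.6,0,0,0,0,0,8],[-0.6,0,0,0,0,0,8],[-0.5,0,0,0,0,0,8],[0,0,0,0,0,0,8],[0,0,0,0,0,0,8],[0,0,0,0,0,0,8]]]'

```text
time_s: 23.65
eef_pos: [0.5872, 0.1173, 0.0681]
eef_rot: [0.0, 0.774, 0.633, 0.0]
wrist_force: [4.1, 2.2, 3.7]
opening: 0.139
grasp_force: 59.9
```

```bash
python3 look.py; python3 legs.py
```

```text
t 23.65 TCP in pivot frame mm [ 9.175e+01 -7.000e-02 -1.091e+01] F(m) [3.01, -3.55, 3.69] open 0.139 grasp 59.9
side red 129 [-17.7  -0.6  37.3] [-26.4 -10.2  11.3] [-5.4  7.9 57.9]
top red 79 [-16.4  -0.5  48. ] [-26.2 -10.   19. ] [-3.7  8.6 61.6]
side 88
FIT [3.00e-03 8.07e+00] max x [30. 34. 35. 38. 40. 43. 43. 80. 81. 82. 82. 95.]
[(10, 11.9), (18, 7.9), (26, 6.2), (34, 5.5), (42, 4.9), (82, 8.4), (98, 15.0)]
top 147
FIT [-0.222 14.197] max x [41. 41. 41. 42. 44. 44. 46. 46. 47. 47. 52. 55.]
[(10, 11.9), (18, 11.5), (26, 8.8), (34, 6.1), (42, 4.8), (50, 4.2), (58, 4.8)]
```

The lever is at about 1.12, where the latch goes tight, and the bar is seated. Releasing and lifting clear.

jog_arm --series '[[[0,0,0,0,0,0,20],[0,0,0,0,0,0,32],[0,0,0,0,0,0,36],[0,0,0,0,0,0,36],[0,0,-5,0,0,0,36],[0,0,-10,0,0,0,36],[0,0,-20,0,0,0,36],[0,0,-30,0,0,0,36],[0,0,-30,0,0,0,36],[0,0,-30,0,0,0,36]]]'

```text
time_s: 24.85
eef_pos: [0.5871, 0.1173, 0.1953]
eef_rot: [0.0, 0.774, 0.633, 0.0]
wrist_force: [0.8, 0.2, 0.4]
opening: 0.42
grasp_force: 0.0
```

```bash
sed -i 's/150:240,180:300\],None,fx=6,fy=6/160:235,195:295],None,fx=8,fy=8/' look.py && python3 look.py s8; python3 legs.py
```

```text
t 24.85 TCP in pivot frame mm [ 9.1720e+01 -1.0000e-02  1.1635e+02] F(m) [0.37, -0.72, 0.43] open 0.42 grasp 0.0
side red 144 [-16.1  -0.8  34.4] [-25.6 -10.6  10.7] [-4.8  8.3 57. ]
side yel 31 [83.1  1.6  6.8] [75.7 -7.2  0.6] [87.6  5.9 10.8]
top red 76 [-16.1  -1.1  47.8] [-25.6 -10.5  20.5] [-3.9  8.5 61.2]
side 160
FIT [-0.264 13.678] max x [30. 30. 31. 31. 31. 32. 34. 36. 37. 37. 44. 48.]
[(10, 12.5), (18, 8.7), (26, 6.9), (34, 4.3), (42, 4.0), (50, 3.3)]
top 185
FIT [-0.281 16.5  ] max x [39. 39. 41. 41. 42. 43. 43. 44. 45. 46. 46. 47.]
[(10, 13.0), (18, 13.0), (26, 9.1), (34, 5.7), (42, 5.2), (50, 4.3)]
```

View pics/s8.png

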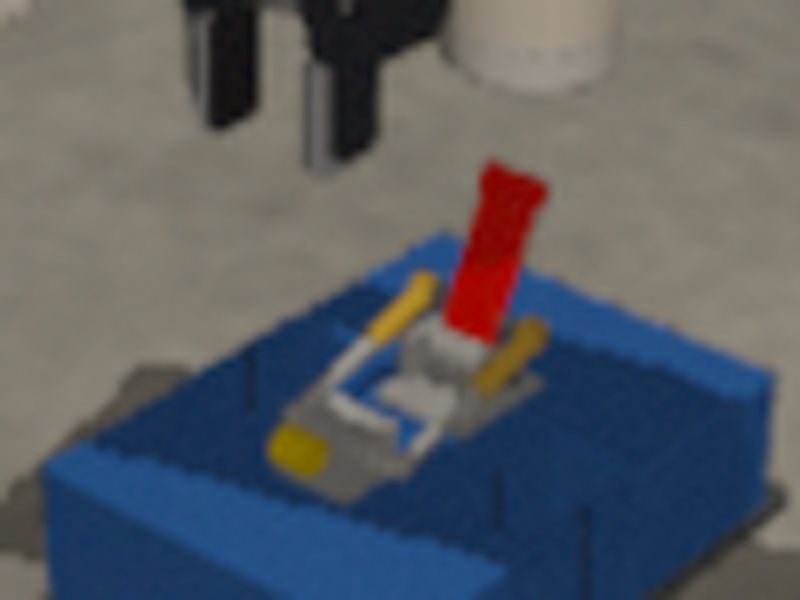

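The loop is hooked: the bar is under the keeper block and the knob at (298,450) is at x≈83, as the model predicts for seated. The lever stands at about 1.15. Next I'll bring the closed fingers in front of the lever.

jog_arm --series '[[[-20,0,0,0,0,0,10],[-25,0,0,0,0,0,0],[-25,0,0,0,0,0,0],[-10,0,5,0,0,0,0],[0,0,15,0,0,0,0],[0,0,20,0,0,0,0],[0,0,17,0,0,0,0],[0,0,10,0,0,0,0],[0,0,0,0,0,0,0],[0,0,0,0,0,0,0]]]'

```text
time_s: 26.05
eef_pos: [0.5712, 0.0394, 0.1258]
eef_rot: [-0.0, 0.774, 0.634, -0.0]
wrist_force: [-0.1, -0.0, -0.5]
opening: 0.001
grasp_force: 0.0
```

```bash
python3 - <<'E'
from h import *
where()
p=None
for a in np.r_[1.15,np.arange(1.1,0.05,-.05)]:
    c,s=np.cos(a),np.sin(a); t=np.array([-52*c+3.5*s+11,52*s+3.5*c])
    print(round(a,2),t.round(1),"" if p is None else "tx,tz %.1f %.1f"%(t[0]-p[0],p[1]-t[1])); p=t
E
```

```text
t 26.05 TCP in pivot frame mm [12.24 -0.09 46.77] F(m) [-0.05, 0.06, -0.5] open 0.001 grasp 0.0
1.15 [-7.  48.9] 
1.1 [-9.5 47.9] tx,tz -2.4 1.0
1.05 [-11.8  46.8] tx,tz -2.4 1.1
1.0 [-14.2  45.6] tx,tz -2.3 1.2
0.95 [-16.4  44.3] tx,tz -2.2 1.3
0.9 [-18.6  42.9] tx,tz -2.2 1.4
0.85 [-20.7  41.4] tx,tz -2.1 1.5
0.8 [-22.7  39.7] tx,tz -2.0 1.6
0.75 [-24.7  38. ] tx,tz -1.9 1.7
0.7 [-26.5  36.2] tx,tz -1.9 1.8
0.65 [-28.3  34.3] tx,tz -1.8 1.9
0.6 [-29.9  32.3] tx,tz -1.7 2.0
0.55 [-31.5  30.2] tx,tz -1.6 2.1
0.5 [-33.  28.] tx,tz -1.5 2.2
0.45 [-34.3  25.8] tx,tz -1.3 2.2
0.4 [-35.5  23.5] tx,tz -1.2 2.3
0.35 [-36.6  21.1] tx,tz -1.1 2.4
0.3 [-37.6  18.7] tx,tz -1.0 2.4
0.25 [-38.5  16.3] tx,tz -0.9 2.5
0.2 [-39.3  13.8] tx,tz -0.8 2.5
0.15 [-39.9  11.2] tx,tz -0.6 2.5
0.1 [-40.4   8.7] tx,tz -0.5 2.6
```

jog_arm --series '[[[-3,0,0,0,0,0,0],[-3,0,0,0,0,0,0],[-3,0,0,0,0,0,0],[-2,0,0,0,0,0,0],[-2,0,0,0,0,0,0],[-2,0,0,0,0,0,0],[-2,0,0,0,0,0,0],[-2,0,0,0,0,0,0],[-2,0,0,0,0,0,0],[0,0,0,0,0,0,0]]]'

```text
time_s: 27.05
eef_pos: [0.5671, 0.0182, 0.126]
eef_rot: [-0.0, 0.774, 0.633, 0.0]
wrist_force: [-0.8, -0.0, 0.8]
opening: 0.003
grasp_force: 0.0
```

```bash
python3 look.py
```

```text
t 27.05 TCP in pivot frame mm [-9.41 -0.32 47.05] F(m) [-0.18, 0.83, 0.77] open 0.003 grasp 0.0
side red 97 [-12.7   0.7  24.5] [-23.1  -9.7   9.3] [-4.8  8.6 47.7]
side yel 32 [82.9  0.6  6. ] [75.1 -6.4 -0.2] [86.1  5.4 10.6]
```

jog_arm --series '[[[-2.4,0,0.2,0,0,0,0],[-2.3,0,1.2,0,0,0,0],[-2.2,0,1.3,0,0,0,0],[-2.2,0,1.4,0,0,0,0],[-2.1,0,1.5,0,0,0,0],[-2,0,1.6,0,0,0,0],[0,0,0,0,0,0,0],[0,0,0,0,0,0,0],[0,0,0,0,0,0,0],[0,0,0,0,0,0,0]]]'

```text
time_s: 28.15
eef_pos: [0.5644, 0.0052, 0.1189]
eef_rot: [0.0, 0.774, 0.633, -0.0]
wrist_force: [0.3, 2.4, 1.1]
opening: 0.003
grasp_force: 1.5
```

```bash
python3 look.py
```

```text
t 28.15 TCP in pivot frame mm [-22.6   -0.36  39.86] F(m) [2.44, 0.17, 1.07] open 0.003 grasp 1.5
side red 101 [-19.    1.4  20.9] [-34.2 -11.3   7.8] [-7.2  9.  42.1]
side yel 30 [82.   1.7  6.7] [75.2 -6.7 -0.5] [85.5  5.5 13. ]
```

Pushing the lever with about 2.7 N. Continuing along the arc.

jog_arm --series '[[[-1.9,0,1.7,0,0,0,0],[-1.9,0,1.8,0,0,0,0],[-1.8,0,1.9,0,0,0,0],[-1.7,0,2,0,0,0,0],[-1.6,0,2.1,0,0,0,0],[-1.5,0,2.2,0,0,0,0],[0,0,0,0,0,0,0],[0,0,0,0,0,0,0],[0,0,0,0,0,0,0],[0,0,0,0,0,0,0]]]'

```text
time_s: 29.25
eef_pos: [0.5625, -0.0052, 0.1072]
eef_rot: [0.0, 0.774, 0.633, -0.0]
wrist_force: [-1.0, -0.1, 3.6]
opening: 0.001
grasp_force: 1.6
```

```bash
python3 look.py
```

```text
t 29.25 TCP in pivot frame mm [-33.22  -0.51  28.25] F(m) [-0.26, 0.96, 3.58] open 0.001 grasp 1.6
side red 93 [-23.9   2.   16.4] [-47.9 -10.1   7. ] [-9.6  9.4 31.7]
side yel 29 [81.2  2.4  8.9] [75.4 -6.7  1.3] [85.8  5.3 13.5]
```

jog_arm --series '[[[-1.3,0,2.2,0,0,0,0],[-1.2,0,2.3,0,0,0,0],[-1.1,0,2.4,0,0,0,0],[-1,0,2.4,0,0,0,0],[-0.9,0,2.5,0,0,0,0],[-0.8,0,2.5,0,0,0,0],[-0.6,0,2,0,0,0,0],[0,0,0,0,0,0,0],[0,0,0,0,0,0,0],[0,0,0,0,0,0,0]]]'

```text
time_s: 30.35
eef_pos: [0.5607, -0.0113, 0.0905]
eef_rot: [-0.0, 0.774, 0.633, -0.0]
wrist_force: [0.8, 0.2, 0.1]
opening: 0.003
grasp_force: 0.0
```

```bash
python3 look.py
```

```text
t 30.35 TCP in pivot frame mm [-3.953e+01 -1.000e-02  1.149e+01] F(m) [0.4, -0.77, 0.13] open 0.003 grasp 0.0
side red 65 [-25.5   3.2   7.8] [-59.6  -8.8   4.7] [-11.7   9.5  12.1]
side yel 29 [80.   1.   9.4] [72.  -7.3  2.7] [83.   5.5 13.4]
top yel 16 [79.2 -1.1 13.6] [76.2 -5.9 10.8] [83.6  3.  17.1]
```

The force dropped to zero, so it has snapped over. Retracting, then checking.

jog_arm --series '[[[0,0,-10,0,0,0,0],[0,0,-20,0,0,0,0],[0,0,-30,0,0,0,0],[0,0,-30,0,0,0,0],[-30,0,-20,0,0,0,0],[-40,0,0,0,0,0,0],[-40,0,0,0,0,0,0],[-40,0,0,0,0,0,0],[0,0,0,0,0,0,0],[0,0,0,0,0,0,0]]]'

```text
time_s: 31.45
eef_pos: [0.5313, -0.1594, 0.2015]
eef_rot: [0.0, 0.775, 0.633, 0.0]
wrist_force: [-0.8, 1.2, 0.0]
opening: -0.004
grasp_force: 0.0
```

```bash
python3 look.py; python3 legs.py; python3 - <<'E'
from h import *
for n in("side","top"):
    c=cam(n);P=cloud(c);m=near(c,P,"red",PIV[:2]-.03*MX[:2],.06);q=P[m]-PIV;x=q@MX*1e3;z=q[:,2]*1e3
    k=(abs(q@MY)<.009)&(x<-8)&(x>-62); print(n,"red slope",np.polyfit(x[k],z[k],1).round(3),x.min().round(1))
    b=near(c,P,"blue",PIV[:2]+.03*MX[:2])&(abs(P[...,2]-.065)<.005);q=(P[b]-PIV)@MX*1e3;print("blue",np.percentile(q,[.5,99.5]).round(1))
E
```

```text
t 31.45 TCP in pivot frame mm [-190.51   -0.98  122.5 ] F(m) [1.03, 1.01, 0.01] open -0.004 grasp 0.0
side red 106 [-37.3   0.5   9.3] [-61.5  -9.7   4.9] [-12.3   9.2  14.9]
side yel 30 [80.4  2.9  9.2] [72.5 -5.5  2.3] [83.3  5.7 14.5]
top red 171 [-35.   -1.5  10.6] [-59.6 -10.7   5.2] [-9.8  7.7 14.9]
top yel 15 [79.4 -1.7 12.8] [76.5 -6.   9.1] [83.8  3.6 16.5]
side 129
FIT [-0.039  4.212] max x [ 8.  9. 12. 12. 13. 15.]
[(10, 4.1), (18, 3.5)]
top 172
FIT [-0.057  6.075] max x [12. 12. 12. 12. 13. 15. 15. 16. 18. 23. 26. 50.]
[(10, 4.7), (18, 5.7), (26, 4.8), (50, 3.1)]
side red slope [-0.182  3.531] -64.5
blue [-72.5 126.7]
top red slope [-0.176  4.121] -63.0
blue [-77.4 122.2]
```

The handle still slopes at about 0.18 rad. It's resting near dead centre, so it needs to go a little further down. Returning above it.

jog_arm --series '[[[40,0,0,0,0,0,0],[40,0,0,0,0,0,0],[40,0,0,0,0,0,0],[30,0,20,0,0,0,0],[0,0,30,0,0,0,0],[0,0,30,0,0,0,0],[0,0,18,0,0,0,0],[0,0,8,0,0,0,0],[0,0,0,0,0,0,0],[0,0,0,0,0,0,0]]]'

```text
time_s: 32.75
eef_pos: [0.5618, -0.0116, 0.0959]
eef_rot: [0.001, 0.774, 0.633, 0.0]
wrist_force: [-0.4, 0.5, -0.4]
opening: 0.001
grasp_force: 0.0
```

```bash
python3 -c "
from h import *
where()"
```

```text
t 32.75 TCP in pivot frame mm [-39.59  -1.12  16.86] F(m) [0.43, 0.52, -0.36] open 0.001 grasp 0.0
```

jog_arm --series '[[[-0.5,0,2,0,0,0,0],[0,0,2,0,0,0,0],[0,0,2,0,0,0,0],[0,0,1.5,0,0,0,0],[0,0,1.5,0,0,0,0],[0,0,1.2,0,0,0,0],[0,0,1,0,0,0,0],[0,0,0.6,0,0,0,0],[0,0,0,0,0,0,0],[0,0,0,0,0,0,0]]]'

```text
time_s: 33.75
eef_pos: [0.5609, -0.0121, 0.0831]
eef_rot: [-0.0, 0.774, 0.633, -0.0]
wrist_force: [0.3, 0.3, 0.4]
opening: 0.003
grasp_force: 0.0
```

```bash
python3 -c "
from h import *
where()"
```

```text
t 33.75 TCP in pivot frame mm [-40.28  -0.41   4.07] F(m) [0.39, -0.18, 0.38] open 0.003 grasp 0.0
```

The fingers reached 4.1 mm above the axis with no resistance, so the handle is flat beneath them. Retracting and checking again.

jog_arm --series '[[[0,0,-10,0,0,0,0],[0,0,-20,0,0,0,0],[0,0,-30,0,0,0,0],[0,0,-30,0,0,0,0],[-30,0,-30,0,0,0,0],[-40,0,0,0,0,0,0],[-40,0,0,0,0,0,0],[-40,0,0,0,0,0,0],[0,0,0,0,0,0,0],[0,0,0,0,0,0,0]]]'

```text
time_s: 34.75
eef_pos: [0.5312, -0.16, 0.2038]
eef_rot: [0.0, 0.775, 0.632, 0.0]
wrist_force: [0.9, 0.8, 0.6]
opening: -0.001
grasp_force: 0.0
```

```bash
cat > chk.py <<'E'
from h import *
for n in("side","top"):
    c=cam(n);P=cloud(c);m=near(c,P,"red",PIV[:2]-.03*MX[:2],.06);q=P[m]-PIV;x=q@MX*1e3;z=q[:,2]*1e3
    k=(abs(q@MY)<.009)&(x<-8)&(x>-62); print(n,"red slope",np.polyfit(x[k],z[k],1).round(3),x.min().round(1))
    b=near(c,P,"blue",PIV[:2]+.03*MX[:2])&(abs(P[...,2]-.065)<.005);q=(P[b]-PIV)@MX*1e3;print("blue",np.percentile(q,[.5,99.5]).round(1))
E
python3 look.py; python3 chk.py
```

```text
t 34.75 TCP in pivot frame mm [-191.08   -1.04  124.8 ] F(m) [0.95, -0.69, 0.56] open -0.001 grasp 0.0
side red 88 [-39.2   1.4   3.8] [-61.8  -9.3   0.5] [-14.1   9.3   5.5]
side yel 29 [79.8  1.5  9.8] [72.3 -5.8  2.8] [84.2  6.2 14.4]
top red 165 [-35.3  -1.4   4. ] [-59.9 -10.5   0.8] [-10.5   7.4   6.7]
top yel 16 [79.1 -0.7 14. ] [75.6 -5.6 10.6] [83.4  3.2 17. ]
side red slope [-0.005  3.698] -61.9
blue [-72.8 126.4]
top red slope [-0.008  3.695] -63.1
blue [-77.5 122. ]
```

Flat: the slope is under 0.01 rad, the slider is shut and the bar is hooked. Handing in.

```bash
python3 -c "
from bench import ctrl
print(ctrl.hand_in())"
```

```text
the job is handed in; nothing more can be done
None
```

I closed the mould and handed the job in. By the camera measurements the sliding half is shut, the loop is hooked under the keeper's lip and the red lever lies flat (within about 0.01 rad); hand-in gave no verdict, and I viewed 11 pictures, one over the limit of 10.

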